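Sort the salvaged board parts into their trays

ROBOT

A 6-joint arm with a two-finger parallel gripper is mounted at the origin on the work surface. World frame = base frame: x ahead of the robot, y to its left, z up, the work surface at z = 0. Lengths are in m, angles in degrees, forces in N, time in s.
With the tool pointing down it reaches from about 0.25 to 0.8 m from the base axis. Payload 8.5 kg.
Tool frame: the origin (TCP) lies at the very end of the fingers, on their centre line; the grasp point (between the pads) lies r.grip_depth behind it (r.grip_depth is the distance from the TCP to the grasp point, in m); z points along the fingers, y is the direction in which the jaws open and shut (so a half turn about z gives the same grasp; the last joint's range is limited). The gripper opens to 85 mm and grips with 20 to 120 N. Pads are 22 mm wide; open, the fingers measure 114 mm over their backs; the gripper's body (76 mm by 85 mm) begins 54 mm behind the grasp point. The pads swing forward as they close: fully open they stand 13 mm farther back than shut.
Start: joints at [-65.203, 13.648, -0.773, 75.585, 0, 90], TCP at [0.22, -0.477, 0.231] pointing down, gripper open.
Joint ranges: [-152.45, 152.45], [-59.26, 108.67], [-65.41, 83.53], [-104.44, 129.93], [-82.83, 76.93], [-180, 180]. Speed limits (degrees/s): [127.2, 127.2, 159.86, 180, 180, 180].

INTERFACE

Orientations are given as [roll, pitch, yaw] about the fixed x, y, z axes, in that order (R = Rz(yaw) Ry(pitch) Rx(roll)).
In Python, from rig import readout, imaging, workorder, r gives the robot as it stands.
- The arm moves only by the tool step_arm, never from a script. Its argument "plan" is a list of rows, each a list of 5 numbers: the shift along the tool's x, y, z in mm, then the turn about the tool's z in rad, then the finger opening in mm, from 0 to 85.4. A call has exactly 10 rows; each row shifts and turns the pose as measured when the row begins, along the tool's axes as they then stand; what a row does not reach is not made up. A row lasts 1/10 s, in which the tool goes at most 50 mm and 8.59 degrees, less where a joint would pass 70% of its speed; a pose out of reach is approached as far as the arm can. A call with a gripper value outside its range is refused whole. The fingers move at their own pace and stop on an object; the grip force is fixed at half the most. Time passes only in rows, so rows that do not move let the fingers close, or fill a call up. It gives the time, the measured TCP pose, the force and the opening at its end, in the units of the state.
- readout.state(): the state, without advancing time (a new reading comes with each control period).
- imaging.get_image(name): name is "side" or "top" or "wrist"; returns the picture (420x560x3 uint8, red, green, blue); there is no depth.
- imaging.camera_info(name): a dict with "camera_matrix" (3x3 intrinsics, pixels), "k1" (the pictures are not rectified: a ray, as slopes to the right and down, at radius r is drawn at 1 + k1 r^2 times it, then the intrinsics apply), "cam_to_world" (4x4, takes a point from camera to world coordinates). Camera axes: x right, y down, z forward; pixel columns grow to the right and rows downward; lengths in m; the calibration is good to about 2 mm. A picture is of the moment at which its call begins: read the wrist's pose just before it. camera_info takes no time and is no camera call; for the wrist camera it gives the pose at the moment of the call.
- workorder.sign_off(): hands the job in, once; it reports no verdict.
Trained networks look in the newest picture that a camera, given by its name, has taken for a name from the list of things; names that differ only in an ending like _2 or _b are one class to them, and where a whole thing is asked for, a point or a joint stands for the part that bears it (a point fixed in the world has none). Each returns a list of dicts, best first, with "confidence" (0 to 1); they miss things now and then, are a little off and sometimes report something else, mostly with a low value. They report only what shows in the picture. A call takes as long as a camera call. They do not tell look-alikes from the thing itself.
- imaging.regions_of(label, camera): "region" (420x560 bool, what is visible of it) and "bbox" ([left, top, right, bottom] in pixels, round what is visible of it).
The state is a dict: "time_s": time; "qpos": joint angles; "qvel": joint speeds; "joint_efforts": joint torques, N m; "ee_pos": TCP position; "eef_rot": TCP orientation; "ft_force": force on the tool from outside, world axes, zero at the start; "moment": the same for the moment, N m; "width": opening from 0.0 (shut) to 1.0 (fully open).
Only numpy, scipy, OpenCV 4.12 (cv2) and the standard library are available. Lean on these libraries where they do the work, as an engineer would, in place of code of your own. Each camera call takes 0.05 s, during which the arm holds its last target. There are 200 camera calls.

TASK

Sort the five salvaged parts scattered over the repair mat - two capacitors, two heatsinks and a transformer - into the three white trays, each part into the tray that already holds a sample of its own kind. Each must end down on the tray floor, not on the rim or on top of another part, with the samples still in their trays. Leave the flux bottle, the solder spool and the tip cleaner where they stand, and do not strike the two circuit boards.

Things in the scene. Friction and masses are not known exactly. Their poses are not given: they have to be found in the camera images.
- cap_tall_mid (a point): tall electrolytic capacitor to be sorted: dark sleeved round can, 26 dia x 48 tall, standing upright, plain aluminium top with a cross mark; its origin is the middle of the part (24 above its underside), z along the can's axis
- cap_wide_mid (a point): short wide electrolytic capacitor to be sorted: dark sleeved round can, 38 dia x 30 tall, standing upright; its origin is the middle of the part (15 above its underside), z along the can's axis
- sink_long_mid (a point): long heatsink to be sorted: straight-finned bare aluminium block 64 (x) x 26 (y) x 28 (z), fins up and running along x; its origin is the middle of the part (14 above its underside). Its outer fins can be gripped as solid sides
- sink_short_mid (a point): short heatsink to be sorted: straight-finned dark block 44 (x) x 34 (y) x 24 (z), fins up and running along x; its origin is the middle of the part (12 above its underside). Solid to grip on all sides
- transformer_mid (a point): small board transformer to be sorted: dark ferrite core round a copper winding, 44 (x) x 36 (y) x 34 (z); its origin is the middle of the part (17 above its underside). Solid to grip on all sides
- tray_cap: tray for capacitors: square open white tray, fixed to the bench, 140 x 140 outside, 30 high, walls and floor 3 thick, looking the same as the other two; its origin is the middle of its underside, 2 above the bench (the parts' mat is 2 thick), x and y along its sides, z up. Recognised by the sample lying in it, near the middle of its +x side
- tray_sink: tray for heatsinks: square open white tray, fixed to the bench, 140 x 140 outside, 30 high, walls and floor 3 thick, looking the same as the other two; its origin is the middle of its underside, 2 above the bench (the parts' mat is 2 thick), x and y along its sides, z up. Recognised by the sample lying in it, near the middle of its +x side
- tray_transformer: tray for transformers: square open white tray, fixed to the bench, 140 x 140 outside, 30 high, walls and floor 3 thick, looking the same as the other two; its origin is the middle of its underside, 2 above the bench (the parts' mat is 2 thick), x and y along its sides, z up. Recognised by the sample lying in it, near the middle of its +x side
- sample_cap_mid (a point): sample capacitor already in the capacitor tray, loose, 30 dia x 38 tall; its origin is the middle of the part
- sample_sink_mid (a point): sample heatsink already in the heatsink tray, loose, bare aluminium 48 (x) x 24 (y) x 24 (z); its origin is the middle of the part
- sample_transformer_mid (a point): sample transformer already in the transformer tray, loose, 38 (x) x 32 (y) x 30 (z); its origin is the middle of the part
- flux_bottle: bystander, loose: white flux bottle with black cap, 34 dia x 95 tall, standing among the parts; origin at the middle of its underside, z up
- solder_spool: bystander, loose: spool of solder standing on its flange, 50 dia x 40 tall, among the parts; origin at the middle of its underside, z up
- tip_cleaner: bystander, loose: round pot of brass wool for soldering tips, 48 dia x 36 tall, among the parts; origin at the middle of its underside, z up
- board_holder: bystander, fixed: holder with a green circuit board standing upright in it, base 60 (x) x 130 (y), 120 tall over all; origin at the middle of its underside, z up
- foam_pad: bystander, fixed: orange foam pad 90 (x) x 120 (y) with a green circuit board lying on it, 24 high, its components up to 34; origin at the middle of its underside, z up
There are look-alikes about, which are no part of the job. Leave any turquoise look-alike of the part that bears sample_sink_mid alone.

How it is judged:
By the outcome, as a careful person would: the job done as asked, in the order asked, and still so for the second after the job is handed in, with the robot touching nothing.
It also fails if it takes over 72 s, if anything falls off the work surface, if the arm or the gripper's body presses on something with over 40 N, if the wrist force passes 120 N, or if a joint passes its speed limit or range.

## Working session

There is one attempt and no reset: what is moved stays moved. The work goes in short steps, Python scripts to look and compute and a tool call to move; the robot and the scene stay as the last step left them, time stands still between calls to the robot, and variables do not carry over. Pictures are saved under pics/ and viewed, about 8 in all and at most 12, crops included, and the job is handed in when it is done.

Besides the shell and the picture viewer there is one more tool, called after "Emit:" by a JSON object that holds its "method" and its "body". step_arm: Moves the arm, as the interface text tells. Its arguments: {"type":"object","properties":{"plan":{"type":"array","items":{"type":"array","items":{"type":"number"}}}},"required":["plan"]}

```bash
mkdir -p pics; ls; python3 - <<'E'
from rig import readout, imaging, workorder, r
import cv2,numpy as np
for n in("top","side"):
    im=imaging.get_image(n); cv2.imwrite(f"pics/{n}0.png",im[:,:,::-1])
    ci=imaging.camera_info(n); print(n,np.round(ci["camera_matrix"],1).tolist(),ci["k1"],np.round(ci["cam_to_world"],3).tolist())
print(r.grip_depth, readout.state())
E
```

```text
pics
top [[417.3, 0.0, 277.3], [0.0, 417.3, 208.8], [0.0, 0.0, 1.0]] 0.03671598107059132 [[-0.001, -0.989, 0.147, 0.454], [-1.0, 0.001, -0.001, 0.004], [0.001, -0.147, -0.989, 1.068], [0.0, 0.0, 0.0, 1.0]]
side [[477.1, 0.0, 283.8], [0.0, 477.1, 200.7], [0.0, 0.0, 1.0]] -0.09498381384578057 [[-0.886, -0.288, 0.363, 0.225], [-0.463, 0.565, -0.683, 0.735], [-0.008, -0.773, -0.634, 0.754], [0.0, 0.0, 0.0, 1.0]]
0.0187 {'time_s': 0.1, 'qpos': array([-6.52043354e+01,  1.36775489e+01, -8.09630409e-01,  7.55843282e+01,
        2.60686175e-03,  8.99998662e+01]), 'qvel': array([ 5.51058118e-02, -7.81791562e-02,  1.83709682e-01,  3.98887178e-02,
       -2.39602771e-02, -1.47788629e-04]), 'joint_efforts': array([ 2.71745448e-04, -5.39722145e+01,  3.46998274e+01,  1.34107692e-02,
        1.55251741e-04,  2.03151569e-05]), 'ee_pos': array([ 0.22004142, -0.47627464,  0.23075851]), 'eef_rot': array([-1.79928493e+02, -2.60702673e-03,  2.47957952e+01]), 'ft_force': array([-0.32521267,  0.47100288, -0.25320861]), 'moment': array([ 0.01892643, -0.00805097,  0.02598835]), 'width': 0.9961807024931578}
```

View pics/top0.png

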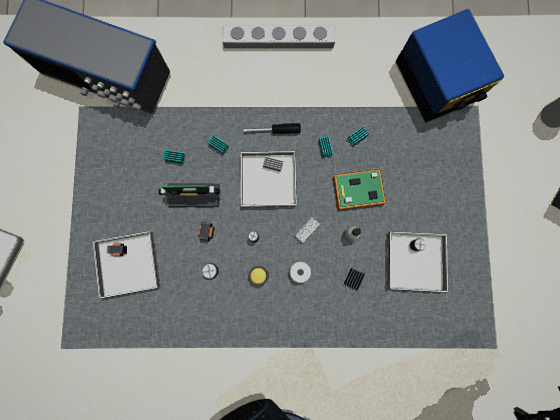

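View pics/side0.png

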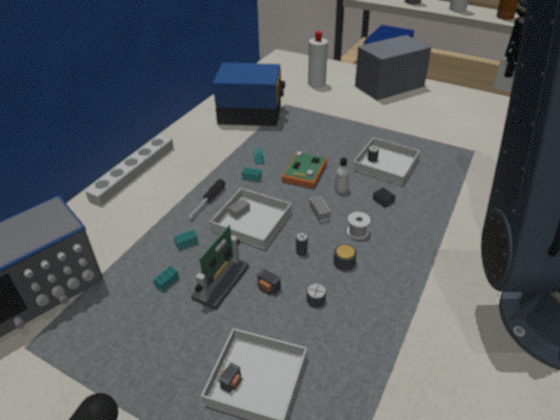

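The top view (image up = +x, left = +y) shows these positions:
- **Parts:** transformer (206,231), tall cap (253,237), long sink (308,230), wide cap (209,271), short dark sink (355,279).
- **Bystanders:** flux bottle (353,234), spool (300,272), tip cleaner (259,275).
- **Trays:** transformer (125,265), sink (268,180), cap (417,262).
- **Look-alikes to leave alone:** four turquoise blocks at the top, at (174,156), (218,144), (326,146) and (358,136).

Next I'll fit poses.

```bash
cat > fit.py <<'E'
from rig import readout, imaging, r
import cv2,numpy as np
from scipy.optimize import minimize
def proj(P,ci):
    T=np.linalg.inv(ci["cam_to_world"]); p=P@T[:3,:3].T+T[:3,3]; s=p[:,:2]/p[:,2:]
    s=s*(1+ci["k1"]*(s**2).sum(1,keepdims=True)); K=ci["camera_matrix"]
    return s*[K[0,0],K[1,1]]+[K[0,2],K[1,2]]
def ground(uv,z,ci):
    K=ci["camera_matrix"]; d=(np.array(uv)-[K[0,2],K[1,2]])/[K[0,0],K[1,1]]; s=d.copy()
    for _ in range(8): s=d/(1+ci["k1"]*(s@s))
    C=np.array(ci["cam_to_world"]); v=C[:3,:3]@np.r_[s,1]; return (C[:3,3]+v*(z-C[2,3])/v[2])[:2]
def model(size,z0):
    if len(size)==2:
        a=np.linspace(0,2*np.pi,24,False); b=np.c_[np.cos(a),np.sin(a)]*size[0]/2
    else: b=np.array([[1,1],[1,-1],[-1,-1],[-1,1]])*np.array(size[:2])/2
    return np.vstack([np.c_[b,np.full(len(b),z)] for z in(z0,z0+size[-1])])
S=4
def hullmask(p):
    h=cv2.convexHull(((p+.5)*S).astype(np.float32)); m=np.zeros((420*S,560*S),np.uint8)
    cv2.fillConvexPoly(m,np.round(h).astype(np.int32),1); return m
def fit(obs,size,z0=.002,guess=None):
    """obs: list of (bool mask, camera info); returns x,y,yaw deg, iou list"""
    M=model(size,z0)/1.0; tg=[]
    for m,ci in obs:
        pts=np.argwhere(m)[:,::-1]; q=np.vstack([pts+d for d in([-.5,-.5],[.5,-.5],[.5,.5],[-.5,.5])])
        tg.append(hullmask(q.astype(float)))
    def ious(v):
        c,s=np.cos(v[2]),np.sin(v[2]); P=np.c_[M[:,:2]@np.array([[c,s],[-s,c]])+v[:2],M[:,2]]; o=[]
        for t,(m,ci) in zip(tg,obs):
            h=hullmask(proj(P,ci)); o.append((h&t).sum()/max(1,(h|t).sum()))
        return o
    best=None
    for y in (np.deg2rad([0] if len(size)==2 else [0,45,90,135])):
        x0=np.r_[guess,y]; sim=np.vstack([x0,x0+[.01,0,0],x0+[0,.01,0],x0+[0,0,.5]])
        res=minimize(lambda v:-sum(ious(v)),x0,method="Nelder-Mead",options=dict(initial_simplex=sim,maxfev=150,xatol=2e-4,fatol=1e-4))
        if best is None or res.fun<best.fun: best=res
    v=best.x; return np.round(v[:2],4),round(float((np.rad2deg(v[2])+90)%180-90),1),np.round(ious(v),2)
SIZE=dict(cap_tall_mid=(.026,.048),cap_wide_mid=(.038,.030),sink_long_mid=(.064,.026,.028),sink_short_mid=(.044,.034,.024),transformer_mid=(.044,.036,.034),
 tray_cap=(.14,.14,.03),tray_sink=(.14,.14,.03),tray_transformer=(.14,.14,.03),sample_cap_mid=(.03,.038),sample_sink_mid=(.048,.024,.024),sample_transformer_mid=(.038,.032,.03),
 flux_bottle=(.034,.095),solder_spool=(.05,.04),tip_cleaner=(.048,.036))
E
python3 - <<'E'
from fit import *
exp=dict(cap_tall_mid=(253,237),cap_wide_mid=(209,271),sink_long_mid=(308,230),sink_short_mid=(355,279),transformer_mid=(206,231),tray_cap=(417,262),tray_sink=(268,180),tray_transformer=(125,265),sample_cap_mid=(418,244),sample_sink_mid=(273,163),sample_transformer_mid=(117,249),flux_bottle=(353,234),solder_spool=(300,272),tip_cleaner=(259,275))
cis={n:imaging.camera_info(n) for n in("top","side")}
for n in cis: imaging.get_image(n)
for k,uv in exp.items():
    z0=.005 if "sample" in k else .002; sz=SIZE[k]; g=ground(uv,z0+sz[-1]/2,cis["top"]); obs=[];info=[]
    for n in cis:
        e=proj(np.array([[*g,z0+sz[-1]/2]]),cis[n])[0]
        ds=imaging.regions_of(k,n); best=None
        for d in ds:
            b=d["bbox"]; c=np.array([(b[0]+b[2])/2,(b[1]+b[3])/2])
            if np.hypot(*(c-e))<14 and best is None: best=d
        info.append((n,[(round(float(d["confidence"]),2),[int(x) for x in d["bbox"]]) for d in ds][:3] if best is None else (round(float(best["confidence"]),2),int(best["region"].sum()),len(ds))))
        if best is not None and not(n=="side" and "sample" in k): obs.append((best["region"],cis[n]))
    f=fit(obs,sz,z0,g) if obs else None
    print(k,np.round(g,3),f,info)
E
```

```text
cap_tall_mid [0.538 0.063] (array([0.5413, 0.0624]), 3.8, array([0.81, 0.89])) [('top', (0.39, 76, 1)), ('side', (0.51, 253, 1))]
cap_wide_mid [0.454 0.172] (array([0.4558, 0.1706]), 13.5, array([0.92, 0.95])) [('top', (0.68, 193, 1)), ('side', (0.72, 393, 3))]
sink_long_mid [ 0.556 -0.075] (array([ 0.5588, -0.0732]), -43.6, array([0.88, 0.9 ])) [('top', (0.57, 266, 1)), ('side', (0.88, 345, 1))]
sink_short_mid [ 0.434 -0.191] (array([ 0.4349, -0.1882]), -24.9, array([0.89, 0.91])) [('top', (0.53, 294, 2)), ('side', (0.85, 324, 1))]
transformer_mid [0.553 0.182] None [('top', []), ('side', [(0.39, [198, 329, 306, 420])])]
tray_cap [ 0.476 -0.345] (array([ 0.4782, -0.3425]), -3.2, array([0.97, 0.96])) [('top', (0.9, 3228, 1)), ('side', (0.76, 1823, 1))]
tray_sink [0.685 0.026] (array([0.6878, 0.0268]), 1.5, array([0.96, 0.96])) [('top', (0.68, 2942, 1)), ('side', (0.94, 2701, 1))]
tray_transformer [0.469 0.38 ] (array([0.4721, 0.3779]), 10.8, array([0.92, 0.97])) [('top', (0.88, 3484, 2)), ('side', (0.87, 6490, 2))]
sample_cap_mid [ 0.52  -0.348] None [('top', []), ('side', (0.56, 158, 1))]
sample_sink_mid [0.73  0.013] (array([0.7293, 0.0133]), 81.1, array([0.92])) [('top', (0.46, 193, 5)), ('side', [(0.92, [154, 270, 181, 293]), (0.72, [173, 231, 199, 247]), (0.66, [283, 152, 324, 189])])]
sample_transformer_mid [0.509 0.401] (array([0.5074, 0.4018]), -89.2, array([0.86])) [('top', (0.58, 220, 2)), ('side', (0.6, 492, 1))]
flux_bottle [ 0.543 -0.183] (array([ 0.5429, -0.1753]), 30.0, array([0.73])) [('top', (0.6, 177, 2)), ('side', [(0.64, [218, 362, 242, 391])])]
solder_spool [ 0.451 -0.054] (array([ 0.4531, -0.0531]), 16.3, array([0.93, 0.95])) [('top', (0.8, 339, 1)), ('side', (0.68, 476, 1))]
tip_cleaner [0.444 0.048] (array([0.4443, 0.0498]), 19.0, array([0.93, 0.9 ])) [('top', (0.83, 307, 2)), ('side', (0.9, 542, 2))]
```

```bash
cat > plan.py <<'E'
from rig import readout
import numpy as np, json
def rows(wps, st=None, gain=1.0):
    """wps: list of (nrows,x,y,z,yaw,open_mm); straight lines; prints tool-frame rows in blocks of 10"""
    st=st or readout.state(); p=np.array(st["ee_pos"]); ps=st["eef_rot"][2]; out=[]
    for n,x,y,z,yaw,op in wps:
        x=p[0] if x is None else x; y=p[1] if y is None else y; z=p[2] if z is None else z; yaw=ps if yaw is None else yaw
        t=np.array([x,y,z]); dy=(yaw-ps+180)%360-180; d=(t-p)/n
        for i in range(n):
            a=np.deg2rad(ps+dy*i/n); R=np.array([[np.cos(a),np.sin(a),0],[np.sin(a),-np.cos(a),0],[0,0,-1]])
            v=R.T@d*1000; out.append([round(float(q),1) for q in v]+[round(float(-np.deg2rad(dy/n)),3),op])
        if n and (np.linalg.norm(d)>.05 or abs(dy/n)>8.5): print("!! too fast",np.linalg.norm(d),dy/n)
        p=t; ps=ps+dy
    for i in range(0,len(out),10): print(json.dumps(out[i:i+10]))
    print(len(out))
E
python3 -c "
from plan import *
rows([(10,.435,-.188,.16,-24.9,60)])"
```

```text
[[31.6, -17.2, 7.1, 0.087, 60], [30.0, -19.9, 7.1, 0.087, 60], [28.2, -22.4, 7.1, 0.087, 60], [26.1, -24.7, 7.1, 0.087, 60], [23.9, -26.9, 7.1, 0.087, 60], [21.5, -28.9, 7.1, 0.087, 60], [18.9, -30.6, 7.1, 0.087, 60], [16.2, -32.1, 7.1, 0.087, 60], [13.3, -33.4, 7.1, 0.087, 60], [10.4, -34.5, 7.1, 0.087, 60]]
10
```

Emit:
{"method": "step_arm", "body": {"plan": [[31.6, -17.2, 7.1, 0.087, 60], [30.0, -19.9, 7.1, 0.087, 60], [28.2, -22.4, 7.1, 0.087, 60], [26.1, -24.7, 7.1, 0.087, 60], [23.9, -26.9, 7.1, 0.087, 60], [21.5, -28.9, 7.1, 0.087, 60], [18.9, -30.6, 7.1, 0.087, 60], [16.2, -32.1, 7.1, 0.087, 60], [13.3, -33.4, 7.1, 0.087, 60], [10.4, -34.5, 7.1, 0.087, 60]]}}

```text
time_s: 2.6
ee_pos: [0.4378, -0.203, 0.1586]
eef_rot: [-179.2, -0.3, -25.4]
ft_force: [-0.7, -0.1, 0.6]
width: 0.705
```

```bash
python3 - <<'E'
from fit import *
from plan import rows
st=readout.state(); print(st["ee_pos"],st["eef_rot"],st["qvel"].round(1),st["width"])
ci=imaging.camera_info("wrist"); im=imaging.get_image("wrist"); cv2.imwrite("pics/w1.png",im[:,:,::-1])
print(np.round(ci["cam_to_world"],3).tolist())
for d in imaging.regions_of("sink_short_mid","wrist"):
    print(d["confidence"],d["bbox"]); print(fit([(d["region"],ci)],SIZE["sink_short_mid"],.002,np.array([.435,-.188])))
E
```

```text
[ 0.43780763 -0.20295102  0.15857174] [-179.16671929   -0.27547586  -25.42497637] [11.3 10.8  2.7 -8.5  9.4  2. ] 0.7050403953802161
[[-0.43, -0.867, -0.254, 0.503], [-0.903, 0.408, 0.135, -0.236], [-0.014, 0.287, -0.958, 0.302], [0.0, 0.0, 0.0, 1.0]]
0.93 [247.2, 181.2, 288.6, 227.9]
(array([ 0.4351, -0.1881]), -25.0, array([0.93]))
```

View pics/w1.png

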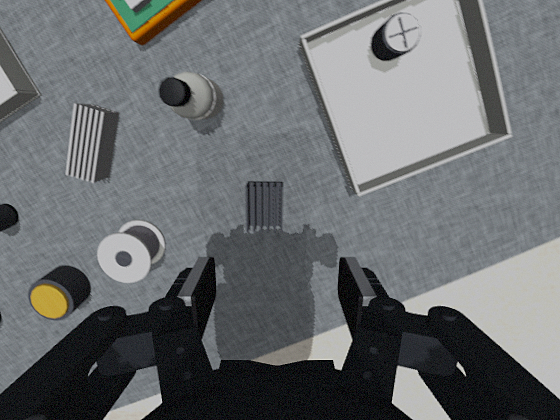

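Wrist picture: the dark finned short sink is at (265,205), clear of the flux bottle (188,95) and the spool (130,250). Its wrist fit agrees with the top and side fit to within 1 mm.

```bash
python3 -c "
from plan import *
rows([(2,.4351,-.188,.15,-25,60),(6,None,None,.04,-25,60),(2,None,None,.04,-25,60)])"
```

```text
[[-4.5, -6.7, 4.0, -0.003, 60], [-4.5, -6.7, 4.0, -0.003, 60], [0.0, 0.0, 18.3, -0.0, 60], [0.0, 0.0, 18.3, -0.0, 60], [0.0, 0.0, 18.3, -0.0, 60], [0.0, 0.0, 18.3, -0.0, 60], [0.0, 0.0, 18.3, -0.0, 60], [0.0, 0.0, 18.3, -0.0, 60], [0.0, 0.0, 0.0, -0.0, 60], [0.0, 0.0, 0.0, -0.0, 60]]
10
```

Emit:
{"method": "step_arm", "body": {"plan": [[-4.5, -6.7, 4, 0, 60], [-4.5, -6.7, 4, 0, 60], [0, 0, 18, 0, 60], [0, 0, 18, 0, 60], [0, 0, 18, 0, 60], [0, 0, 18, 0, 60], [0, 0, 18, 0, 60], [0, 0, 18, 0, 60], [0, 0, 0, 0, 60], [0, 0, 0, 0, 60]]}}

```text
time_s: 3.7
ee_pos: [0.4251, -0.1978, 0.0401]
eef_rot: [-178.9, -0.3, -25.7]
ft_force: [-0.8, 1.4, -0.2]
width: 0.703
```

```bash
python3 -c "
from plan import *
s=readout.state();print(s['ee_pos'],s['eef_rot'])
rows([(3,.4351,-.188,.037,-25,60),(1,None,None,None,None,60),(4,None,None,.006,-25,60),(2,None,None,None,-25,60)])"
```

```text
[ 0.42512033 -0.19779815  0.04005656] [-178.85171878   -0.33123237  -25.70276399]
[[1.6, -4.4, 1.0, -0.004, 60], [1.6, -4.4, 1.0, -0.004, 60], [1.6, -4.4, 1.0, -0.004, 60], [0.0, 0.0, 0.0, -0.0, 60], [0.0, 0.0, 7.8, -0.0, 60], [0.0, 0.0, 7.8, -0.0, 60], [0.0, 0.0, 7.8, -0.0, 60], [0.0, 0.0, 7.8, -0.0, 60], [0.0, 0.0, 0.0, -0.0, 60], [0.0, 0.0, 0.0, -0.0, 60]]
10
```

Emit:
{"method": "step_arm", "body": {"plan": [[1.6, -4.4, 1, -0.004, 60], [1.6, -4.4, 1, -0.004, 60], [1.6, -4.4, 1, -0.004, 60], [0, 0, 0, 0, 60], [0, 0, 7.8, 0, 60], [0, 0, 7.8, 0, 60], [0, 0, 7.8, 0, 60], [0, 0, 7.8, 0, 60], [0, 0, 0, 0, 60], [0, 0, 0, 0, 60]]}}

```text
time_s: 4.7
ee_pos: [0.4354, -0.1917, 0.0055]
eef_rot: [-178.6, -0.5, -24.6]
ft_force: [-0.1, 0.7, -0.1]
width: 0.705
```

Emit:
{"method": "step_arm", "body": {"plan": [[0, -3.5, 0, 0, 60], [0, 0, 0, 0, 25], [0, 0, 0, 0, 25], [0, 0, 0, 0, 25], [0, 0, 0, 0, 25], [0, 0, 0, 0, 25], [0, 0, -15, 0, 25], [0, 0, -25, 0, 25], [0, 0, -25, 0, 25], [0, 0, -25, 0, 25]]}}

```text
time_s: 5.7
ee_pos: [0.4322, -0.1909, 0.0961]
eef_rot: [-178.5, -0.2, -24.5]
ft_force: [1.1, 0.1, -1.0]
width: 0.381
```

```bash
python3 - <<'E'
from plan import *
s=readout.state();print(s['ee_pos'],s['eef_rot'],s['width'])
# tray targets world
T=dict(cap=(.4782,-.3425,-3.2),sink=(.6878,.0268,1.5),tr=(.4721,.3779,10.8))
def w(t,x,y):
    a=np.deg2rad(T[t][2]); return np.round([T[t][0]+np.cos(a)*x-np.sin(a)*y,T[t][1]+np.sin(a)*x+np.cos(a)*y],4)
for t,x,y in(("sink",-.025,-.027),("sink",-.025,.03),("cap",-.025,-.033),("cap",-.022,.035),("tr",-.02,0)): print(t,w(t,x,y))
x,y=w("sink",-.025,-.027)
rows([(10,x,y,.16,1.5,25)])
E
```

```text
[ 0.43224385 -0.19086973  0.09610919] [-178.53618433   -0.19559051  -24.50062288] 0.3810145202955
sink [ 0.6635 -0.0008]
sink [0.662  0.0561]
cap [ 0.4514 -0.3741]
cap [ 0.4582 -0.3063]
tr [0.4525 0.3742]
[[13.2, -26.9, -6.4, -0.045, 25], [14.4, -26.3, -6.4, -0.045, 25], [15.5, -25.6, -6.4, -0.045, 25], [16.7, -24.9, -6.4, -0.045, 25], [17.8, -24.1, -6.4, -0.045, 25], [18.9, -23.2, -6.4, -0.045, 25], [19.9, -22.4, -6.4, -0.045, 25], [20.9, -21.4, -6.4, -0.045, 25], [21.9, -20.5, -6.4, -0.045, 25], [22.8, -19.4, -6.4, -0.045, 25]]
10
```

Emit:
{"method": "step_arm", "body": {"plan": [[13, -27, -15, -0.045, 25], [14, -26, -15, -0.045, 25], [15.5, -25.6, -15, -0.045, 25], [16.7, -24.9, -10, -0.045, 25], [17.8, -24, -5, -0.045, 25], [19, -23, 0, -0.045, 25], [20, -22, 0, -0.045, 25], [21, -21, 0, -0.045, 25], [22, -20, 0, -0.045, 25], [22.8, -19.4, 0, -0.045, 25]]}}

```text
time_s: 6.7
ee_pos: [0.6662, -0.0016, 0.1716]
eef_rot: [-178.7, -1.2, 2.3]
ft_force: [0.6, -0.1, -1.1]
width: 0.385
```

```bash
python3 - <<'E'
from plan import *
s=readout.state();print(s['ee_pos'],s['eef_rot'],s['width'],s['qvel'].round(1))
rows([(3,.6635,-.0008,.14,1.5,25),(1,None,None,None,None,25),(5,None,None,.03,None,25),(1,None,None,None,None,25)])
E
```

```text
[ 0.66616025 -0.00159199  0.17163686] [-178.72926387   -1.20229695    2.30559146] 0.3845763264233956 [18.4 23.1 39.9 16.4 -0.4 -8.4]
[[-0.9, -0.3, 10.5, 0.005, 25], [-0.9, -0.3, 10.5, 0.005, 25], [-0.9, -0.3, 10.5, 0.005, 25], [0.0, 0.0, 0.0, -0.0, 25], [0.0, 0.0, 22.0, -0.0, 25], [0.0, 0.0, 22.0, -0.0, 25], [0.0, 0.0, 22.0, -0.0, 25], [0.0, 0.0, 22.0, -0.0, 25], [0.0, 0.0, 22.0, -0.0, 25], [0.0, 0.0, 0.0, -0.0, 25]]
10
```

Emit:
{"method": "step_arm", "body": {"plan": [[-3, 0, 5, 0, 25], [0, 0, 10, 0, 25], [0, 0, 18, 0, 25], [0, 0, 20, 0, 25], [0, 0, 20, 0, 25], [0, 0, 20, 0, 25], [0, 0, 15, 0, 25], [0, 0, 8, 0, 25], [0, 0, 0, 0, 25], [0, 0, 0, 0, 25]]}}

```text
time_s: 7.7
ee_pos: [0.6604, -0.0013, 0.046]
eef_rot: [-178.7, -0.9, 2.0]
ft_force: [-0.2, -0.3, -0.7]
width: 0.384
```

```bash
python3 - <<'E'
from plan import *
s=readout.state();print(s['ee_pos'],s['eef_rot'],s['width'],s['qvel'].round(1))
rows([(3,.6635,-.0008,.045,1.5,25),(1,None,None,None,None,25),(4,None,None,.011,None,25),(1,None,None,None,None,25),(1,None,None,None,None,42)])
E
```

```text
[ 0.66042806 -0.00128349  0.04604923] [-178.73540947   -0.85378371    2.03654688] 0.38369391095102884 [-0.3  0.1 -0.6 -0.2  0.   0. ]
[[1.0, -0.1, 0.3, 0.003, 25], [1.0, -0.1, 0.3, 0.003, 25], [1.0, -0.1, 0.3, 0.003, 25], [0.0, 0.0, 0.0, -0.0, 25], [0.0, 0.0, 8.5, -0.0, 25], [0.0, 0.0, 8.5, -0.0, 25], [0.0, 0.0, 8.5, -0.0, 25], [0.0, 0.0, 8.5, -0.0, 25], [0.0, 0.0, 0.0, -0.0, 25], [0.0, 0.0, 0.0, -0.0, 42]]
10
```

Emit:
{"method": "step_arm", "body": {"plan": [[1.5, 0, 0, 0, 25], [1.5, 0, 0, 0, 25], [0, 0, 8.5, 0, 25], [0, 0, 9, 0, 25], [0, 0, 9, 0, 25], [0, 0, 9, 0, 25], [0, 0, 0, 0, 25], [0, 0, 0, 0, 25], [0, 0, 0, 0, 25], [0, 0, 0, 0, 44]]}}

```text
time_s: 8.7
ee_pos: [0.6656, -0.0005, 0.0096]
eef_rot: [-178.8, -1.0, 2.0]
ft_force: [-0.2, 0.3, -0.1]
width: 0.513
```

Emit:
{"method": "step_arm", "body": {"plan": [[0, 0, 0, 0, 44], [0, 0, -10, 0, 44], [0, 0, -20, 0, 44], [0, 0, -20, 0, 44], [0, 0, -20, 0, 44], [-8, 8, -15, 0.1, 55], [-15, 15, -5, 0.13, 55], [-15, 15, 0, 0.13, 55], [-10, 12, 0, 0.13, 55], [-5, 5, 0, 0.1, 55]]}}

```text
time_s: 9.7
ee_pos: [0.5809, -0.1682, 0.1088]
eef_rot: [-172.7, 0.5, -19.8]
ft_force: [1.0, 0.7, -0.5]
width: 0.645
```

```bash
python3 - <<'E'
from plan import *
s=readout.state();print(s['ee_pos'],s['eef_rot'],s['width'],s['qvel'].round(1))
rows([(4,.5588,-.0732,.11,-43.6,55)])
E
```

```text
[ 0.5809407  -0.16818046  0.10875873] [-172.71035022    0.50446173  -19.77951775] 0.6447840543098307 [-33.7  -3.   -4.6   3.6  11.9   0. ]
[[-13.2, -20.5, -0.3, 0.104, 55], [-15.3, -19.0, -0.3, 0.104, 55], [-17.2, -17.3, -0.3, 0.104, 55], [-18.9, -15.4, -0.3, 0.104, 55]]
4
```

```bash
python3 - <<'E'
from plan import *
s=readout.state();print(s['qpos'].round(1), s['time_s'],s['ee_pos'],s['ft_force'])
E
```

```text
[-19.8  25.3  -2.2  63.    7.3 179.9] 9.7 [ 0.5809407  -0.16818046  0.10875873] [ 1.03636706  0.65656511 -0.48124687]
```

Emit:
{"method": "step_arm", "body": {"plan": [[0, 0, -10, 0, 55], [0, 0, -15, 0, 55], [0, 0, -15, 0, 55], [0, 0, -10, 0, 55], [0, 0, 0, 0, 55], [0, 0, 0, 0, 55], [0, 0, 0, 0, 55], [0, 0, 0, 0, 55], [0, 0, 0, 0, 55], [0, 0, 0, 0, 55]]}}

```text
time_s: 10.7
ee_pos: [0.5778, -0.1768, 0.1638]
eef_rot: [-172.7, 0.4, -20.0]
ft_force: [0.4, 0.5, 0.2]
width: 0.64
```

```bash
python3 - <<'E'
from plan import *
s=readout.state();print(s['qpos'].round(1), s['time_s'],s['ee_pos'],s['eef_rot'],s['qvel'].round(1))
E
```

```text
[-20.7  23.3   3.   70.2   7.3 179.3] 10.7 [ 0.57775465 -0.17679591  0.16381682] [-172.7249951     0.38484258  -20.01444496] [ 0.1  0.2 -0.2 -0.1  0.1 -0.1]
```

Joint 6 hit its limit (yaw = q1 + 180 − q6), which left a 7° tilt. I'll turn to the opposite limit and use the same effect in reverse to remove it. After that I'll keep yaws well inside the range.

Emit:
{"method": "step_arm", "body": {"plan": [[0, 0, 0, -0.149, 55], [0, 0, 0, -0.149, 55], [0, 0, 0, -0.149, 55], [0, 0, 0, -0.149, 55], [0, 0, 0, -0.149, 55], [0, 0, 0, -0.149, 55], [0, 0, 0, -0.149, 55], [0, 0, 0, -0.149, 55], [0, 0, 0, -0.149, 55], [0, 0, 0, -0.149, 55]]}}

```text
time_s: 11.7
ee_pos: [0.5765, -0.1762, 0.1604]
eef_rot: [-178.8, -7.2, 66.1]
ft_force: [0.4, -0.1, -0.5]
width: 0.647
```

Emit:
{"method": "step_arm", "body": {"plan": [[0, 0, 0, -0.149, 55], [0, 0, 0, -0.149, 55], [0, 0, 0, -0.149, 55], [0, 0, 0, -0.149, 55], [0, 0, 0, -0.149, 55], [0, 0, 0, -0.149, 55], [0, 0, 0, -0.149, 55], [0, 0, 0, -0.149, 55], [0, 0, 0, -0.149, 55], [0, 0, 0, -0.149, 55]]}}

```text
time_s: 12.7
ee_pos: [0.5752, -0.1757, 0.1572]
eef_rot: [172.9, -2.0, 152.3]
ft_force: [0.3, -0.1, -0.2]
width: 0.644
```

Emit:
{"method": "step_arm", "body": {"plan": [[0, 0, 0, -0.149, 55], [0, 0, 0, -0.149, 55], [0, 0, 0, -0.149, 55], [0, 0, 0, -0.149, 55], [0, 0, 0, -0.149, 55], [0, 0, 0, -0.149, 55], [0, 0, 0, -0.149, 55], [0, 0, 0, -0.149, 55], [0, 0, 0, -0.149, 55], [0, 0, 0, -0.149, 55]]}}

```text
time_s: 13.7
ee_pos: [0.574, -0.1753, 0.154]
eef_rot: [177.2, 6.9, -122.0]
ft_force: [-0.3, -0.1, 0.8]
width: 0.643
```

```bash
python3 - <<'E'
from plan import *
s=readout.state();print(s['qpos'].round(1), s['time_s'],s['ee_pos'],s['eef_rot'],s['qvel'].round(1))
E
```

```text
[-20.7  23.9   2.5  70.    7.3 -78.9] 13.7 [ 0.57399534 -0.17527831  0.15400786] [ 177.2177458     6.85345181 -122.04063489] [  0.1   0.2  -0.1  -0.1  -0.  -85.4]
```

Emit:
{"method": "step_arm", "body": {"plan": [[0, 0, -1, -0.149, 55], [0, 0, -1, -0.149, 55], [0, 0, -1, -0.149, 55], [0, 0, -1, -0.149, 55], [0, 0, -1, -0.149, 55], [0, 0, -1, -0.149, 55], [0, 0, -1, -0.149, 55], [0, 0, -1, -0.149, 55], [0, 0, -1, -0.149, 55], [0, 0, -1, -0.149, 55]]}}

```text
time_s: 14.7
ee_pos: [0.5724, -0.1761, 0.1609]
eef_rot: [-173.4, 3.5, -35.7]
ft_force: [0.7, 0.2, -0.3]
width: 0.641
```

Emit:
{"method": "step_arm", "body": {"plan": [[0, 0, -1, -0.149, 55], [0, 0, -1, -0.12, 55], [0, 0, -1, -0.12, 55], [0, 0, -1, -0.12, 55], [0, 0, -1, -0.12, 55], [0, 0, -1, 0, 55], [0, 0, 0, 0, 55], [0, 0, 0, 0, 55], [0, 0, 0, 0, 55], [0, 0, 0, 0, 55]]}}

```text
time_s: 15.7
ee_pos: [0.5948, -0.082, 0.1643]
eef_rot: [-177.3, -0.1, -9.3]
ft_force: [-0.1, -0.4, 0.4]
width: 0.644
```

```bash
python3 - <<'E'
from plan import *
s=readout.state();print(s['qpos'].round(1), s['time_s'],s['ee_pos'],s['eef_rot'],s['qvel'].round(1))
E
```

```text
[  -9.2   22.5    2.1   69.5    2.7 -179.9] 15.7 [ 0.59478186 -0.08195681  0.16428455] [-1.77253124e+02 -1.31551467e-01 -9.30201900e+00] [-0.9  0.2 -0.  -0.  -0.  -0. ]
```

Emit:
{"method": "step_arm", "body": {"plan": [[0, 0, 0, -0.12, 55], [0, 0, 0, -0.12, 55], [0, 0, 0, 0, 55], [0, 0, 0, 0, 55], [0, 0, 0, 0, 55], [0, 0, 0, 0.14, 55], [0, 0, 0, 0.149, 55], [0, 0, 0, 0.149, 55], [0, 0, 0, 0.149, 55], [0, 0, 0, 0.149, 55]]}}

```text
time_s: 16.7
ee_pos: [0.5987, -0.0284, 0.1636]
eef_rot: [-179.9, -0.6, -44.9]
ft_force: [-0.6, 0.4, -0.3]
width: 0.645
```

```bash
python3 - <<'E'
from plan import *
s=readout.state();print(s['qpos'].round(1), s['time_s'],s['ee_pos'],s['eef_rot'],s['qvel'].round(1))
rows([(20,.5588,-.0732,.12,136.4,55)])
E
```

```text
[  -2.5   22.2    1.6   68.9   -0.3 -137.7] 16.7 [ 0.59874331 -0.02843635  0.16363923] [-179.91757111   -0.59175516  -44.85227154] [-1.4 -0.  -0.   0.1  0.  83.9]
!! too fast 0.003709324292737815 -8.937386422758626
[[0.2, 3.0, 2.2, 0.156, 55], [0.6, 2.9, 2.2, 0.156, 55], [1.1, 2.8, 2.2, 0.156, 55], [1.5, 2.6, 2.2, 0.156, 55], [1.9, 2.3, 2.2, 0.156, 55], [2.2, 2.0, 2.2, 0.156, 55], [2.5, 1.6, 2.2, 0.156, 55], [2.7, 1.2, 2.2, 0.156, 55], [2.9, 0.8, 2.2, 0.156, 55], [3.0, 0.3, 2.2, 0.156, 55]]
[[3.0, -0.1, 2.2, 0.156, 55], [2.9, -0.6, 2.2, 0.156, 55], [2.8, -1.0, 2.2, 0.156, 55], [2.6, -1.5, 2.2, 0.156, 55], [2.4, -1.9, 2.2, 0.156, 55], [2.0, -2.2, 2.2, 0.156, 55], [1.7, -2.5, 2.2, 0.156, 55], [1.3, -2.7, 2.2, 0.156, 55], [0.8, -2.9, 2.2, 0.156, 55], [0.4, -3.0, 2.2, 0.156, 55]]
20
```

Tilt is fixed, and the tool is already at the long sink's yaw.

```bash
python3 - <<'E'
from plan import *
rows([(4,.5588,-.0732,.11,-43.6,55),(4,None,None,.055,None,55),(2,None,None,None,None,55)])
E
```

```text
[[0.8, 15.0, 13.4, -0.005, 55], [0.7, 15.0, 13.4, -0.005, 55], [0.6, 15.0, 13.4, -0.005, 55], [0.6, 15.0, 13.4, -0.005, 55], [0.0, 0.0, 13.8, -0.0, 55], [0.0, 0.0, 13.8, -0.0, 55], [0.0, 0.0, 13.8, -0.0, 55], [0.0, 0.0, 13.8, -0.0, 55], [0.0, 0.0, 0.0, -0.0, 55], [0.0, 0.0, 0.0, -0.0, 55]]
10
```

Emit:
{"method": "step_arm", "body": {"plan": [[0.8, 15, 13.4, -0.05, 55], [0.7, 15, 13.4, -0.01, 55], [0.6, 15, 13.4, 0, 55], [0.6, 15, 13.4, 0, 55], [0, 0, 13.8, 0, 55], [0, 0, 13.8, 0, 55], [0, 0, 13.8, 0, 55], [0, 0, 13.8, 0, 55], [0, 0, 0, 0, 55], [0, 0, 0, 0, 55]]}}

```text
time_s: 17.7
ee_pos: [0.5587, -0.0898, 0.0519]
eef_rot: [-179.8, -0.7, -43.1]
ft_force: [0.4, -0.8, -0.2]
width: 0.644
```

```bash
python3 - <<'E'
from plan import *
s=readout.state();print(s['qpos'].round(1), s['time_s'],s['ee_pos'],s['eef_rot'],s['qvel'].round(1))
rows([(4,.5588,-.0732,.045,-43.6,55),(1,None,None,None,None,55),(4,None,None,.007,None,55),(1,None,None,None,None,55)])
E
```

```text
[  -9.    23.8  -13.7   51.9   -0.2 -145.9] 17.7 [ 0.55866578 -0.08977108  0.05193139] [-179.82796381   -0.67099935  -43.0821537 ] [-0.8  0.6 -0.5 -0.1  0.  -0. ]
[[-2.8, -3.0, 1.7, 0.002, 55], [-2.8, -3.0, 1.7, 0.002, 55], [-2.8, -3.0, 1.7, 0.002, 55], [-2.8, -3.0, 1.7, 0.002, 55], [0.0, 0.0, 0.0, -0.0, 55], [0.0, 0.0, 9.5, -0.0, 55], [0.0, 0.0, 9.5, -0.0, 55], [0.0, 0.0, 9.5, -0.0, 55], [0.0, 0.0, 9.5, -0.0, 55], [0.0, 0.0, 0.0, -0.0, 55]]
10
```

Emit:
{"method": "step_arm", "body": {"plan": [[-2.8, -3, 1.7, 0, 55], [-2.8, -3, 1.7, 0, 55], [-2.8, -3, 1.7, 0, 55], [-2.8, -3, 1.7, 0, 55], [0, 0, 0, 0, 55], [0, 0, 9.5, 0, 55], [0, 0, 9.5, 0, 55], [0, 0, 9.5, 0, 55], [0, 0, 9.5, 0, 55], [0, 0, 0, 0, 55]]}}

```text
time_s: 18.7
ee_pos: [0.5603, -0.0725, 0.005]
eef_rot: [-179.7, -0.8, -43.1]
ft_force: [-0.4, 0.8, 0.6]
width: 0.643
```

Emit:
{"method": "step_arm", "body": {"plan": [[0, 0, 0, 0, 18], [0, 0, 0, 0, 18], [0, 0, 0, 0, 18], [0, 0, 0, 0, 18], [0, 0, 0, 0, 18], [0, 0, -15, 0, 18], [0, 0, -25, 0, 18], [0, 0, -25, 0, 18], [0, 0, -25, 0.08, 18], [0, 0, -10, 0.14, 18]]}}

```text
time_s: 19.7
ee_pos: [0.5575, -0.072, 0.1072]
eef_rot: [-179.7, -0.6, -56.0]
ft_force: [0.1, -0.1, -1.3]
width: 0.295
```

```bash
python3 - <<'E'
from plan import *
s=readout.state();print(s['qpos'].round(1), s['time_s'],s['ee_pos'],s['eef_rot'],s['qvel'].round(1),s['width'])
rows([(16,.655,.050,.13,181.5,18)])
E
```

```text
[  -7.2   20.7   -9.5   59.2   -0.3 -131.2] 19.7 [ 0.55753712 -0.072042    0.10715336] [-179.72955931   -0.56975949  -55.98045039] [-0.  -4.2  7.8 13.2  0.  83.3] 0.29500896992620584
[[-2.9, -9.3, -1.4, 0.134, 18], [-4.1, -8.8, -1.4, 0.134, 18], [-5.3, -8.2, -1.4, 0.134, 18], [-6.3, -7.4, -1.4, 0.134, 18], [-7.3, -6.5, -1.4, 0.134, 18], [-8.1, -5.5, -1.4, 0.134, 18], [-8.7, -4.4, -1.4, 0.134, 18], [-9.2, -3.2, -1.4, 0.134, 18], [-9.6, -1.9, -1.4, 0.134, 18], [-9.7, -0.6, -1.4, 0.134, 18]]
[[-9.7, 0.7, -1.4, 0.134, 18], [-9.6, 2.0, -1.4, 0.134, 18], [-9.2, 3.2, -1.4, 0.134, 18], [-8.7, 4.4, -1.4, 0.134, 18], [-8.0, 5.5, -1.4, 0.134, 18], [-7.2, 6.6, -1.4, 0.134, 18]]
16
```

Emit:
{"method": "step_arm", "body": {"plan": [[-3, -9.3, -4, 0.134, 18], [-4, -8.8, -4, 0.134, 18], [-5.3, -8.2, -3, 0.134, 18], [-6.3, -7.4, -3, 0.134, 18], [-7.3, -6.5, -1, 0.134, 18], [-8, -5.5, -1, 0.134, 18], [-8.7, -4.4, -1, 0.134, 18], [-9.2, -3.2, -1, 0.134, 18], [-9.6, -2, -1, 0.134, 18], [-9.7, -0.6, -1, 0.134, 18]]}}

```text
time_s: 20.7
ee_pos: [0.6227, 0.0042, 0.1325]
eef_rot: [-179.1, 0.4, -136.1]
ft_force: [-0.5, -1.2, -0.6]
width: 0.295
```

Emit:
{"method": "step_arm", "body": {"plan": [[-9.7, 0.7, 0, 0.134, 18], [-9.6, 2, 0, 0.134, 18], [-9.2, 3.2, 0, 0.134, 18], [-8, 4, 0, 0.13, 18], [-4, 3, 0, 0.05, 18], [0, 0, 0, 0, 18], [0, 0, 8, 0, 18], [0, 0, 15, 0, 18], [0, 0, 10, 0, 18], [0, 0, 0, 0, 18]]}}

```text
time_s: 21.7
ee_pos: [0.6532, 0.0376, 0.0977]
eef_rot: [-179.5, 0.8, -170.8]
ft_force: [0.1, 0.8, -1.0]
width: 0.291
```

```bash
python3 - <<'E'
from plan import *
s=readout.state();print(s['qpos'].round(1), s['time_s'],s['ee_pos'],s['eef_rot'],s['qvel'].round(1),s['width'])
rows([(4,.662,.0561,.09,181.5,18),(1,None,None,None,None,18),(5,None,None,.035,None,18)])
E
```

```text
[ 3.5 29.4  3.4 63.2 -0.4 -5.7] 21.7 [0.65315427 0.03755108 0.09767701] [-179.50543748    0.7802867  -170.77663766] [-0.1 -0.6  0.2  0.5  0.1 -0.6] 0.2905042363755908
[[-2.9, 4.2, 1.9, 0.034, 18], [-2.8, 4.3, 1.9, 0.034, 18], [-2.6, 4.4, 1.9, 0.034, 18], [-2.5, 4.5, 1.9, 0.034, 18], [0.0, 0.0, 0.0, -0.0, 18], [0.0, 0.0, 11.0, -0.0, 18], [0.0, 0.0, 11.0, -0.0, 18], [0.0, 0.0, 11.0, -0.0, 18], [0.0, 0.0, 11.0, -0.0, 18], [0.0, 0.0, 11.0, -0.0, 18]]
10
```

Emit:
{"method": "step_arm", "body": {"plan": [[-2.9, 4.2, 2, 0.034, 18], [-2.8, 4.3, 2, 0.034, 18], [-2.6, 4.4, 2, 0.034, 18], [-2.5, 4.5, 2, 0.034, 18], [0, 0, 0, 0, 18], [0, 0, 11, 0, 18], [0, 0, 11, 0, 18], [0, 0, 11, 0, 18], [0, 0, 5, 0, 18], [0, 0, 0, 0, 18]]}}

```text
time_s: 22.7
ee_pos: [0.6613, 0.0539, 0.0482]
eef_rot: [-179.6, 0.7, -178.6]
ft_force: [0.2, -0.0, -0.3]
width: 0.29
```

```bash
python3 - <<'E'
from plan import *
s=readout.state();print(s['qpos'].round(1), s['time_s'],s['ee_pos'],s['eef_rot'],s['qvel'].round(1),s['width'])
rows([(2,.662,.0561,.048,181.5,18),(1,None,None,None,None,18),(5,None,None,.010,None,18),(1,None,None,None,None,18),(1,None,None,None,None,35)])
E
```

```text
[ 4.9 32.4  1.1 58.  -0.5  3.5] 22.7 [0.66125276 0.05389182 0.04820888] [-179.58244875    0.7241182  -178.57823069] [-0.1  0.2 -0.4 -0.2 -0.  -0.2] 0.29031600576369876
[[-0.4, 1.1, 0.1, -0.001, 18], [-0.4, 1.1, 0.1, -0.001, 18], [0.0, 0.0, 0.0, -0.0, 18], [0.0, 0.0, 7.6, -0.0, 18], [0.0, 0.0, 7.6, -0.0, 18], [0.0, 0.0, 7.6, -0.0, 18], [0.0, 0.0, 7.6, -0.0, 18], [0.0, 0.0, 7.6, -0.0, 18], [0.0, 0.0, 0.0, -0.0, 18], [0.0, 0.0, 0.0, -0.0, 35]]
10
```

Emit:
{"method": "step_arm", "body": {"plan": [[-0.4, 1.1, 0, 0, 18], [0, 0.5, 0, 0, 18], [0, 0, 7.5, 0, 18], [0, 0, 9, 0, 18], [0, 0, 9, 0, 18], [0, 0, 8, 0, 18], [0, 0, 4, 0, 18], [0, 0, 0, 0, 18], [0, 0, 0, 0, 18], [0, 0, 0, 0, 35]]}}

```text
time_s: 23.7
ee_pos: [0.6629, 0.0553, 0.0082]
eef_rot: [-179.6, 0.8, -178.6]
ft_force: [-0.5, -0.1, 0.5]
width: 0.407
```

Emit:
{"method": "step_arm", "body": {"plan": [[0, 0, 0, 0, 35], [0, 0, 0, 0, 36], [0, 0, -15, 0, 36], [0, 0, -20, 0, 36], [0, 0, -20, 0, 36], [0, 0, -20, 0, 55], [0, 0, -20, 0.1, 55], [0, 0, -15, 0.14, 55], [0, 0, -10, 0.14, 55], [0, 0, 0, 0.14, 55]]}}

```text
time_s: 24.7
ee_pos: [0.6607, 0.0561, 0.1318]
eef_rot: [180.0, 0.8, 150.7]
ft_force: [-0.1, -0.1, -0.8]
width: 0.643
```

```bash
python3 - <<'E'
from plan import *
s=readout.state();print(s['qpos'].round(1), s['time_s'],s['ee_pos'],s['eef_rot'],s['qvel'].round(1),s['width'])
rows([(8,.5413,.0624,.13,86.8,55)])
E
```

```text
[ 5.1 29.1  8.2 68.4 -0.5 34.4] 24.7 [0.6606897  0.05612359 0.13179222] [179.98907576   0.84003279 150.68918671] [-0.   0.1 -0.6 -0.4  0.  83. ] 0.64328477951963
[[13.4, -6.6, 0.2, 0.139, 55], [12.3, -8.4, 0.2, 0.139, 55], [11.1, -10.1, 0.2, 0.139, 55], [9.6, -11.5, 0.2, 0.139, 55], [7.9, -12.7, 0.2, 0.139, 55], [6.0, -13.7, 0.2, 0.139, 55], [4.1, -14.4, 0.2, 0.139, 55], [2.0, -14.8, 0.2, 0.139, 55]]
8
```

Emit:
{"method": "step_arm", "body": {"plan": [[13, -6.6, 0, 0.14, 55], [12, -8.4, 0, 0.14, 55], [11, -10, 0, 0.14, 55], [9.6, -11.5, 0, 0.14, 55], [8, -12.7, 0, 0.14, 55], [6, -13.7, 0, 0.14, 55], [4, -14, 0, 0.1, 55], [0, -5, 0, 0, 55], [0, 0, 0, 0, 55], [0, 0, 0, 0, 55]]}}

```text
time_s: 25.7
ee_pos: [0.5499, 0.0631, 0.1308]
eef_rot: [179.1, 0.5, 94.6]
ft_force: [0.3, -0.6, -0.5]
width: 0.643
```

```bash
python3 - <<'E'
from fit import *
from plan import rows
s=readout.state();print(s['qpos'].round(1), s['time_s'],s['ee_pos'],s['eef_rot'],s['qvel'].round(1),s['width'])
ci=imaging.camera_info("wrist"); im=imaging.get_image("wrist"); cv2.imwrite("pics/w2.png",im[:,:,::-1])
for k,g in (("cap_tall_mid",(.541,.062)),("transformer_mid",(.553,.182)),("cap_wide_mid",(.4558,.1706))):
  for d in imaging.regions_of(k,"wrist"):
    print(k,d["confidence"],d["bbox"]); print(fit([(d["region"],ci)],SIZE[k],.002,np.array(g)))
rows([(4,.5413,.0624,.10,86.8,55),(1,None,None,None,None,55),(4,None,None,.05,None,55)])
E
```

```text
[ 6.8 18.7 -8.8 61.6 -0.5 92.2] 25.7 [0.54988099 0.06313276 0.13084237] [179.08761525   0.4645349   94.62111516] [-0.1 -0.1  0.2 -0.1  0.  -1.5] 0.6434517679792601
cap_tall_mid 0.72 [243.8, 182.6, 277.4, 233.0]
(array([0.5391, 0.0648]), 10.8, array([0.96]))
transformer_mid 0.73 [259.7, 18.1, 326.9, 83.0]
(array([0.5532, 0.1827]), -7.5, array([0.86]))
cap_wide_mid 0.73 [128.5, 30.5, 189.1, 83.2]
(array([0.456 , 0.1707]), 13.9, array([0.91]))
[[-0.0, -2.1, 7.6, 0.034, 55], [-0.1, -2.1, 7.6, 0.034, 55], [-0.2, -2.1, 7.6, 0.034, 55], [-0.2, -2.1, 7.6, 0.034, 55], [0.0, 0.0, 0.0, -0.0, 55], [0.0, 0.0, 12.5, -0.0, 55], [0.0, 0.0, 12.5, -0.0, 55], [0.0, 0.0, 12.5, -0.0, 55], [0.0, 0.0, 12.5, -0.0, 55]]
9
```

View pics/w2.png

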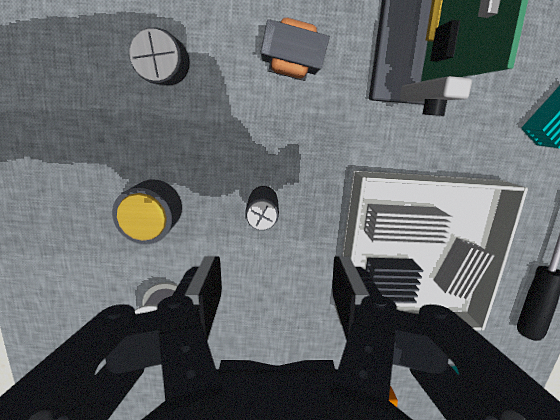

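Wrist picture: both heatsinks lie flat in their tray at (408,225) and (395,280). The tall cap is at (262,208), the transformer at (295,48), the wide cap at (158,55) and the tip cleaner at (143,212). Continuing with the tall cap.

Emit:
{"method": "step_arm", "body": {"plan": [[0.3, -2.6, 7.6, 0.034, 55], [0.2, -2.6, 7.6, 0.034, 55], [0.2, -2.6, 7.6, 0.034, 55], [0.2, -2.6, 7.6, 0.034, 55], [0, 0, 0, 0, 55], [0, 0, 12, 0, 55], [0, 0, 12, 0, 55], [0, 0, 10, 0, 55], [0, 0, 0, 0, 55], [0, 0, 0, 0, 55]]}}

```text
time_s: 26.9
ee_pos: [0.5433, 0.063, 0.0614]
eef_rot: [179.0, 0.3, 86.8]
ft_force: [-0.1, 0.2, 0.7]
width: 0.642
```

```bash
python3 - <<'E'
from plan import *
s=readout.state();print(s['time_s'],s['ee_pos'],s['eef_rot'])
rows([(2,.5395,.0642,.06,None,55),(1,None,None,None,None,55),(5,None,None,.015,None,55)])
E
```

```text
26.9 [0.54328921 0.06301853 0.06138724] [179.03052514   0.34177702  86.79087976]
[[0.5, -1.9, 0.7, -0.0, 55], [0.5, -1.9, 0.7, -0.0, 55], [0.0, 0.0, 0.0, -0.0, 55], [0.0, 0.0, 9.0, -0.0, 55], [0.0, 0.0, 9.0, -0.0, 55], [0.0, 0.0, 9.0, -0.0, 55], [0.0, 0.0, 9.0, -0.0, 55], [0.0, 0.0, 9.0, -0.0, 55]]
8
```

Descend and grip, then lift in the next call.

Emit:
{"method": "step_arm", "body": {"plan": [[0.5, -1.9, 1, 0, 55], [0.5, -1.9, 1, 0, 55], [0, 0, 9, 0, 55], [0, 0, 10, 0, 55], [0, 0, 10, 0, 55], [0, 0, 9, 0, 55], [0, 0, 7, 0, 55], [0, 0, 0, 0, 55], [0, 0, 0, 0, 18], [0, 0, 0, 0, 18]]}}

```text
time_s: 27.9
ee_pos: [0.5402, 0.064, 0.0102]
eef_rot: [179.0, 0.3, 86.8]
ft_force: [-0.1, 0.7, -0.2]
width: 0.314
```

Emit:
{"method": "step_arm", "body": {"plan": [[0, 0, 0, 0, 18], [0, 0, 0, 0, 18], [0, 0, 0, 0, 18], [0, 0, -15, 0, 18], [0, 0, -25, 0, 18], [0, 0, -30, 0, 18], [0, 0, -30, 0, 18], [0, 0, -30, 0, 18], [0, 0, -10, 0, 18], [0, 0, 0, 0, 18]]}}

```text
time_s: 28.9
ee_pos: [0.5376, 0.065, 0.156]
eef_rot: [179.0, 0.3, 86.8]
ft_force: [0.7, 1.5, -1.0]
width: 0.29
```

```bash
python3 - <<'E'
from plan import *
s=readout.state();print(s['qpos'].round(1),s['time_s'],s['ee_pos'],s['eef_rot'],s['width'])
rows([(10,.4582,-.3063,.17,86.8,18)])
E
```

```text
[  7.2  16.6  -8.   64.5  -0.5 100.4] 28.9 [0.53757576 0.06496824 0.15597278] [178.98186221   0.33532289  86.80543433] 0.28973509159651567
[[-37.5, -5.9, -1.4, 0.0, 18], [-37.5, -5.9, -1.4, 0.0, 18], [-37.5, -5.9, -1.4, 0.0, 18], [-37.5, -5.9, -1.4, 0.0, 18], [-37.5, -5.9, -1.4, 0.0, 18], [-37.5, -5.9, -1.4, 0.0, 18], [-37.5, -5.9, -1.4, 0.0, 18], [-37.5, -5.9, -1.4, 0.0, 18], [-37.5, -5.9, -1.4, 0.0, 18], [-37.5, -5.9, -1.4, 0.0, 18]]
10
```

Emit:
{"method": "step_arm", "body": {"plan": [[-25, -5, -2, 0, 18], [-38, -6, -2, 0, 18], [-38, -6, -1, 0, 18], [-38, -6, -1, 0, 18], [-38, -6, -1, 0, 18], [-38, -6, -1, 0, 18], [-38, -6, -1, 0, 18], [-38, -6, -1, 0, 18], [-35, -6, -1, 0, 18], [-15, -3, 0, 0, 18]]}}

```text
time_s: 29.9
ee_pos: [0.4561, -0.2811, 0.153]
eef_rot: [179.8, 0.1, 87.2]
ft_force: [-0.6, 0.3, -0.8]
width: 0.288
```

Emit:
{"method": "step_arm", "body": {"plan": [[0, 0, 0, 0, 18], [0, 0, 0, 0, 18], [0, 0, 10, 0, 18], [0, 0, 18, 0, 18], [0, 0, 18, 0, 18], [0, 0, 18, 0, 18], [0, 0, 10, 0, 18], [0, 0, 0, 0, 18], [0, 0, 0, 0, 18], [0, 0, 0, 0, 18]]}}

```text
time_s: 30.9
ee_pos: [0.4549, -0.275, 0.069]
eef_rot: [-179.8, -0.2, 87.4]
ft_force: [-0.6, -0.4, 0.2]
width: 0.289
```

```bash
python3 - <<'E'
from plan import *
s=readout.state();print(s['qpos'].round(1),s['time_s'],s['ee_pos'],s['eef_rot'],s['width'])
rows([(4,.4582,-.3063,.07,86.8,18),(1,None,None,None,None,18),(5,None,None,.03,None,18)])
E
```

```text
[-31.2  20.5 -16.1  53.6   0.1  61.4] 30.9 [ 0.45489557 -0.27499112  0.0689988 ] [-179.81176023   -0.18622248   87.44811939] 0.28855916405411924
[[-7.8, 1.2, -0.3, 0.003, 18], [-7.8, 1.2, -0.3, 0.003, 18], [-7.8, 1.2, -0.3, 0.003, 18], [-7.8, 1.2, -0.3, 0.003, 18], [0.0, 0.0, 0.0, -0.0, 18], [0.0, 0.0, 8.0, -0.0, 18], [0.0, 0.0, 8.0, -0.0, 18], [0.0, 0.0, 8.0, -0.0, 18], [0.0, 0.0, 8.0, -0.0, 18], [0.0, 0.0, 8.0, -0.0, 18]]
10
```

Emit:
{"method": "step_arm", "body": {"plan": [[-7.8, 1.2, 0, 0, 18], [-7.8, 1.2, 0, 0, 18], [-7.8, 1.2, 0, 0, 18], [-7.8, 1.2, 0, 0, 18], [0, 0, 0, 0, 18], [0, 0, 0, 0, 18], [0, 0, 8, 0, 18], [0, 0, 8, 0, 18], [0, 0, 6, 0, 18], [0, 0, 0, 0, 18]]}}

```text
time_s: 31.9
ee_pos: [0.4595, -0.3104, 0.0467]
eef_rot: [-180.0, -0.1, 87.4]
ft_force: [-0.2, 0.3, 0.5]
width: 0.288
```

```bash
python3 - <<'E'
from plan import *
s=readout.state();print(s['qpos'].round(1),s['time_s'],s['ee_pos'],s['eef_rot'],s['width'])
rows([(2,.4582,-.3063,.045,86.8,18),(5,None,None,.0145,None,18)])
E
```

```text
[-34.1  23.6 -14.9  51.5   0.1  58.5] 31.9 [ 0.45946769 -0.31038865  0.04671014] [-1.79984185e+02 -8.32262951e-02  8.73937610e+01] 0.28796971072817296
[[2.0, -0.7, 0.9, 0.005, 18], [2.0, -0.7, 0.9, 0.005, 18], [0.0, 0.0, 6.1, -0.0, 18], [0.0, 0.0, 6.1, -0.0, 18], [0.0, 0.0, 6.1, -0.0, 18], [0.0, 0.0, 6.1, -0.0, 18], [0.0, 0.0, 6.1, -0.0, 18]]
7
```

Emit:
{"method": "step_arm", "body": {"plan": [[2, -0.7, 0, 0, 18], [1, 0, 0, 0, 18], [0, 0, 6, 0, 18], [0, 0, 8, 0, 18], [0, 0, 8, 0, 18], [0, 0, 6, 0, 18], [0, 0, 2, 0, 18], [0, 0, 0, 0, 18], [0, 0, 0, 0, 18], [0, 0, 0, 0, 35]]}}

```text
time_s: 32.9
ee_pos: [0.4587, -0.3065, 0.0136]
eef_rot: [-179.9, -0.1, 87.4]
ft_force: [-0.1, -0.4, 0.3]
width: 0.411
```

Emit:
{"method": "step_arm", "body": {"plan": [[0, 0, 0, 0, 35], [0, 0, 0, 0, 36], [0, 0, -15, 0, 36], [0, 0, -25, 0, 36], [0, 0, -25, 0, 36], [10, 0, -25, 0, 60], [25, 0, -15, 0, 60], [38, 0, 0, 0, 60], [42, 0, 0, 0, 60], [42, 0, 0, 0, 60]]}}

```text
time_s: 33.9
ee_pos: [0.4677, -0.1505, 0.1251]
eef_rot: [179.7, 0.0, 87.0]
ft_force: [0.4, -0.0, -0.6]
width: 0.698
```

```bash
python3 - <<'E'
from plan import *
s=readout.state();print(s['qpos'].round(1),s['time_s'],s['ee_pos'],s['eef_rot'],s['width'])
rows([(9,.456,.1707,.12,86.8,60)])
E
```

```text
[-17.9  13.7 -16.9  59.1   0.   75.2] 33.9 [ 0.46770163 -0.1504586   0.12506708] [1.79733912e+02 3.26919039e-02 8.69710693e+01] 0.697813694343112
[[35.6, -3.2, 0.6, 0.0, 60], [35.6, -3.2, 0.6, 0.0, 60], [35.6, -3.2, 0.6, 0.0, 60], [35.6, -3.2, 0.6, 0.0, 60], [35.6, -3.2, 0.6, 0.0, 60], [35.6, -3.2, 0.6, 0.0, 60], [35.6, -3.3, 0.6, 0.0, 60], [35.6, -3.3, 0.6, 0.0, 60], [35.6, -3.3, 0.6, 0.0, 60]]
9
```

Emit:
{"method": "step_arm", "body": {"plan": [[38, -3, 0, 0, 60], [38, -3, 0, 0, 60], [38, -3, 0, 0, 60], [38, -3, 0, 0, 60], [38, -3, 0, 0, 60], [38, -3, 0, 0, 60], [35, -3, 0, 0, 60], [20, -2, 0, 0, 60], [8, -1, 0, 0, 60], [0, 0, 0, 0, 60]]}}

```text
time_s: 34.9
ee_pos: [0.4583, 0.1576, 0.1282]
eef_rot: [179.3, -0.1, 87.3]
ft_force: [0.7, 0.1, -0.1]
width: 0.7
```

```bash
python3 - <<'E'
from plan import *
s=readout.state();print(s['qpos'].round(1),s['time_s'],s['ee_pos'],s['eef_rot'],s['qvel'].round(1))
rows([(4,.456,.1707,.10,86.8,60),(1,None,None,None,None,60),(4,None,None,.05,None,60)])
E
```

```text
[ 19.1  12.6 -17.9  58.7  -0.2 111.8] 34.9 [0.45834488 0.15755325 0.12820726] [ 1.79251023e+02 -7.45931825e-02  8.72710935e+01] [ 0.1 -0.2 -0.2  0.1 -0.4 -0.5]
[[3.3, -0.7, 7.1, 0.002, 60], [3.3, -0.7, 7.1, 0.002, 60], [3.3, -0.8, 7.1, 0.002, 60], [3.3, -0.8, 7.1, 0.002, 60], [0.0, 0.0, 0.0, -0.0, 60], [0.0, 0.0, 12.5, -0.0, 60], [0.0, 0.0, 12.5, -0.0, 60], [0.0, 0.0, 12.5, -0.0, 60], [0.0, 0.0, 12.5, -0.0, 60]]
9
```

Emit:
{"method": "step_arm", "body": {"plan": [[3.3, -0.7, 7, 0, 60], [3.3, -0.7, 9, 0, 60], [3.3, -0.8, 9, 0, 60], [3, -0.8, 9, 0, 60], [0, 0, 12, 0, 60], [0, 0, 12, 0, 60], [0, 0, 12, 0, 60], [0, 0, 10, 0, 60], [0, 0, 0, 0, 60], [0, 0, 0, 0, 60]]}}

```text
time_s: 35.9
ee_pos: [0.4556, 0.1664, 0.0396]
eef_rot: [179.5, 0.1, 86.9]
ft_force: [1.2, -0.4, -0.5]
width: 0.699
```

```bash
python3 - <<'E'
from plan import *
s=readout.state();print(s['time_s'],s['ee_pos'],s['eef_rot'],s['qvel'].round(1))
rows([(2,.456,.1707,s['ee_pos'][2],86.8,60),(4,None,None,.008,None,60)])
E
```

```text
35.9 [0.45561069 0.16638504 0.0396217 ] [1.79471200e+02 7.99199717e-02 8.68737647e+01] [-0.1  0.7 -0.7 -0.5 -0.1  0.1]
[[2.2, 0.1, 0.0, 0.001, 60], [2.2, 0.1, 0.0, 0.001, 60], [0.0, 0.0, 7.9, -0.0, 60], [0.0, 0.0, 7.9, -0.0, 60], [0.0, 0.0, 7.9, -0.0, 60], [0.0, 0.0, 7.9, -0.0, 60]]
6
```

Emit:
{"method": "step_arm", "body": {"plan": [[2.5, 0, 0, 0, 60], [1.5, 0, 7, 0, 60], [0, 0, 8, 0, 60], [0, 0, 8, 0, 60], [0, 0, 6, 0, 60], [0, 0, 0, 0, 60], [0, 0, 0, 0, 30], [0, 0, 0, 0, 30], [0, 0, 0, 0, 30], [0, 0, 0, 0, 30]]}}

```text
time_s: 36.9
ee_pos: [0.4572, 0.1711, 0.0098]
eef_rot: [179.3, 0.0, 86.9]
ft_force: [0.2, 0.0, -0.3]
width: 0.427
```

Emit:
{"method": "step_arm", "body": {"plan": [[0, 0, 0, 0, 30], [0, 0, 0, 0, 30], [0, 0, -15, 0, 30], [0, 0, -25, 0, 30], [0, 0, -30, 0, 30], [0, 0, -30, 0, 30], [0, 0, -30, 0, 30], [-20, 0, -10, 0, 30], [-35, 0, 0, 0, 30], [-42, 0, 0, 0, 30]]}}

```text
time_s: 37.9
ee_pos: [0.4507, 0.0753, 0.1556]
eef_rot: [179.3, -0.0, 87.3]
ft_force: [1.5, -0.2, -0.3]
width: 0.423
```

```bash
python3 - <<'E'
from plan import *
s=readout.state();print(s['qpos'].round(1),s['time_s'],s['ee_pos'],s['eef_rot'],s['width'])
rows([(10,.4514,-.3741,.15,86.8,30)])
E
```

```text
[  9.6   8.8 -18.5  62.   -0.2 102.3] 37.9 [0.45073665 0.0753121  0.15563382] [ 1.79279902e+02 -3.17332009e-03  8.72511704e+01] 0.4231881971113768
[[-44.9, 2.2, 0.6, 0.001, 30], [-44.9, 2.3, 0.6, 0.001, 30], [-44.9, 2.3, 0.6, 0.001, 30], [-44.9, 2.3, 0.6, 0.001, 30], [-44.9, 2.4, 0.6, 0.001, 30], [-44.9, 2.4, 0.6, 0.001, 30], [-44.9, 2.4, 0.6, 0.001, 30], [-44.9, 2.5, 0.6, 0.001, 30], [-44.9, 2.5, 0.6, 0.001, 30], [-44.9, 2.5, 0.6, 0.001, 30]]
10
```

Emit:
{"method": "step_arm", "body": {"plan": [[-44, 2, 0, 0, 30], [-44, 2, 0, 0, 30], [-44, 2, 0, 0, 30], [-44, 2, 0, 0, 30], [-44, 2, 0, 0, 30], [-44, 2, 0, 0, 30], [-44, 2, 0, 0, 30], [-40, 2, 0, 0, 30], [-25, 1, 0, 0, 30], [-10, 0, 0, 0, 30]]}}

```text
time_s: 38.9
ee_pos: [0.4473, -0.327, 0.1571]
eef_rot: [179.0, 0.1, 87.2]
ft_force: [1.1, 0.5, -0.1]
width: 0.422
```

Emit:
{"method": "step_arm", "body": {"plan": [[0, 0, 0, 0, 30], [0, 0, 0, 0, 30], [0, 0, 0, 0, 30], [0, 0, 8, 0, 30], [0, 0, 10, 0, 30], [0, 0, 8, 0, 30], [0, 0, 0, 0, 30], [0, 0, 0, 0, 30], [0, 0, 0, 0, 30], [0, 0, 0, 0, 30]]}}

```text
time_s: 39.9
ee_pos: [0.4476, -0.3222, 0.1281]
eef_rot: [179.1, -0.1, 87.4]
ft_force: [-0.3, -0.5, -0.5]
width: 0.425
```

```bash
python3 - <<'E'
from plan import *
s=readout.state();print(s['qpos'].round(1),s['time_s'],s['ee_pos'],s['eef_rot'],s['width'])
rows([(4,.4514,-.3741,.09,86.8,30),(1,None,None,None,None,30),(5,None,None,.035,None,30)])
E
```

```text
[-36.1  18.8  -9.2  61.4   0.6  56.6] 39.9 [ 0.44760622 -0.32222362  0.12814208] [ 1.79088492e+02 -6.38188411e-02  8.73817542e+01] 0.42480419045188883
[[-12.9, 1.5, 9.5, 0.003, 30], [-12.9, 1.6, 9.5, 0.003, 30], [-12.9, 1.6, 9.5, 0.003, 30], [-12.9, 1.6, 9.5, 0.003, 30], [0.0, 0.0, 0.0, -0.0, 30], [0.0, 0.0, 11.0, -0.0, 30], [0.0, 0.0, 11.0, -0.0, 30], [0.0, 0.0, 11.0, -0.0, 30], [0.0, 0.0, 11.0, -0.0, 30], [0.0, 0.0, 11.0, -0.0, 30]]
10
```

Emit:
{"method": "step_arm", "body": {"plan": [[-12.5, 1.5, 6, 0, 30], [-12.5, 1.5, 6, 0, 30], [-12, 1.5, 6, 0, 30], [-10, 1.5, 6, 0, 30], [0, 0, 0, 0, 30], [0, 0, 10, 0, 30], [0, 0, 15, 0, 30], [0, 0, 15, 0, 30], [0, 0, 8, 0, 30], [0, 0, 0, 0, 30]]}}

```text
time_s: 40.9
ee_pos: [0.4525, -0.3747, 0.0502]
eef_rot: [179.1, -0.1, 87.3]
ft_force: [-0.0, -0.2, 0.5]
width: 0.421
```

```bash
python3 - <<'E'
from plan import *
s=readout.state();print(s['qpos'].round(1),s['time_s'],s['ee_pos'],s['eef_rot'],s['width'])
rows([(2,.4514,-.3741,s['ee_pos'][2],86.8,30),(4,None,None,.0135,None,30)])
E
```

```text
[-39.9  25.7 -10.7  52.9   0.6  52.8] 40.9 [ 0.45254589 -0.37468837  0.05021977] [ 1.79097039e+02 -8.27933034e-02  8.72826042e+01] 0.4213753578115503
[[0.3, -0.6, 0.0, 0.004, 30], [0.3, -0.6, 0.0, 0.004, 30], [0.0, 0.0, 9.2, -0.0, 30], [0.0, 0.0, 9.2, -0.0, 30], [0.0, 0.0, 9.2, -0.0, 30], [0.0, 0.0, 9.2, -0.0, 30]]
6
```

Emit:
{"method": "step_arm", "body": {"plan": [[0, 0, 6, 0, 30], [0, 0, 8, 0, 30], [0, 0, 8, 0, 30], [0, 0, 8, 0, 30], [0, 0, 4, 0, 30], [0, 0, 2, 0, 30], [0, 0, 0, 0, 30], [0, 0, 0, 0, 30], [0, 0, 0, 0, 44], [0, 0, 0, 0, 45]]}}

```text
time_s: 41.9
ee_pos: [0.4543, -0.3752, 0.013]
eef_rot: [179.0, 0.0, 87.3]
ft_force: [-0.5, 1.2, -0.2]
width: 0.527
```

Emit:
{"method": "step_arm", "body": {"plan": [[0, 0, 0, 0, 45], [0, 0, -15, 0, 45], [0, 0, -25, 0, 45], [0, 0, -30, 0, 45], [10, 0, -30, 0, 45], [25, 0, -25, 0, 60], [40, -6, -10, 0, 60], [42, -7, 0, 0, 60], [42, -7, 0, 0, 60], [42, -7, 0, 0, 60]]}}

```text
time_s: 42.9
ee_pos: [0.4354, -0.1718, 0.1537]
eef_rot: [178.7, 0.1, 86.9]
ft_force: [0.4, 1.1, 0.9]
width: 0.703
```

```bash
python3 - <<'E'
from plan import *
s=readout.state();print(s['qpos'].round(1),s['time_s'],s['ee_pos'],s['eef_rot'],s['width'])
rows([(10,.535,.14,.16,172.5,60)])
E
```

```text
[-21.7   9.5 -17.9  61.3   0.3  71.4] 42.9 [ 0.43539751 -0.17176364  0.15365059] [1.78681440e+02 1.17418663e-01 8.68869669e+01] 0.7028264623726975
!! too fast 0.03273492587232362 8.561303311499888
[[31.7, 8.3, -0.6, -0.149, 60], [30.1, 12.9, -0.6, -0.149, 60], [27.8, 17.2, -0.6, -0.149, 60], [25.0, 21.2, -0.6, -0.149, 60], [21.5, 24.6, -0.6, -0.149, 60], [17.6, 27.6, -0.6, -0.149, 60], [13.3, 29.9, -0.6, -0.149, 60], [8.7, 31.5, -0.6, -0.149, 60], [3.9, 32.5, -0.6, -0.149, 60], [-0.9, 32.7, -0.6, -0.149, 60]]
10
```

Emit:
{"method": "step_arm", "body": {"plan": [[31.7, 8.3, 0, -0.148, 60], [30, 13, 0, -0.148, 60], [27.8, 17, 0, -0.148, 60], [25, 21, 0, -0.148, 60], [21.5, 24.6, 0, -0.148, 60], [17.6, 27.6, 0, -0.148, 60], [13.3, 30, 0, -0.148, 60], [8, 28, 0, -0.148, 60], [3, 15, 0, -0.1, 60], [0, 5, 0, 0, 60]]}}

```text
time_s: 43.9
ee_pos: [0.5182, 0.1102, 0.158]
eef_rot: [179.6, 1.6, 162.2]
ft_force: [-0.1, 0.2, 0.4]
width: 0.702
```

```bash
python3 - <<'E'
from fit import *
from plan import rows
s=readout.state();print(s['qpos'].round(1), s['time_s'],s['ee_pos'],s['eef_rot'],s['qvel'].round(1),s['width'])
ci=imaging.camera_info("wrist"); im=imaging.get_image("wrist"); cv2.imwrite("pics/w3.png",im[:,:,::-1])
for k,g in (("transformer_mid",(.553,.182)),):
  for d in imaging.regions_of(k,"wrist"):
    print(k,d["confidence"],d["bbox"]); print(fit([(d["region"],ci)],SIZE[k],.002,np.array(g)))
s=readout.state();print(s['time_s'],s['ee_pos'],s['eef_rot'],s['qvel'].round(1))
rows([(5,.5532,.1827,.13,172.5,60)])
E
```

```text
[ 12.3  14.9 -10.   63.4  -0.5  30.1] 43.9 [0.51815358 0.11018386 0.15801377] [179.63150113   1.63299649 162.18367493] [ 5.1  2.5  3.6  1.2 -0.5  8.2] 0.7017495915405166
transformer_mid 0.75 [339.1, 177.9, 382.2, 235.9]
(array([0.5537, 0.1828]), 3.7, array([0.84]))
44.0 [0.51796877 0.10914575 0.15798601] [179.63903697   1.62704244 161.88583316] [-1.5 -0.6 -0.9  0.2 -0.4 -0.2]
[[-2.1, 16.2, 5.6, -0.037, 60], [-2.7, 16.1, 5.6, -0.037, 60], [-3.3, 16.0, 5.6, -0.037, 60], [-3.9, 15.8, 5.6, -0.037, 60], [-4.5, 15.7, 5.6, -0.037, 60]]
5
```

View pics/w3.png

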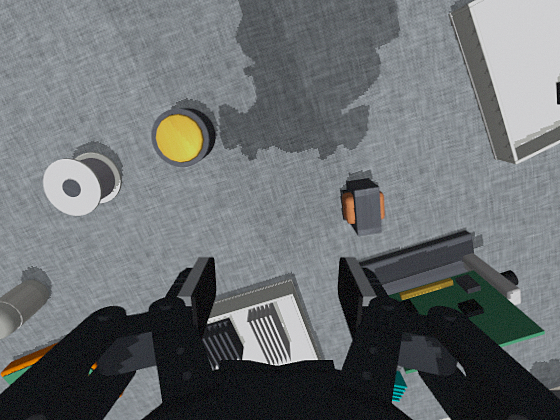

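Wrist picture: the transformer is at (362,207), the board holder is well clear at (440,290), and both heatsinks are still in their tray. I'll check the transformer's yaw in a crop.

```bash
python3 - <<'E'
import cv2
im=cv2.imread("pics/w3.png")[165:250,325:405]; cv2.imwrite("pics/w3c.png",cv2.resize(im,None,fx=7,fy=7,interpolation=cv2.INTER_CUBIC))
E
```

```text
(no output)
```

View pics/w3c.png

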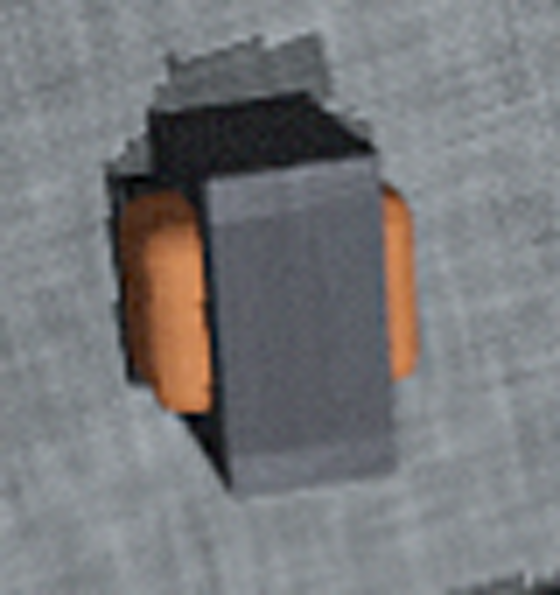

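```bash
python3 - <<'E'
from fit import *
from plan import rows
ci=imaging.camera_info("wrist")
P=np.array([ground(np.array([325,165])+np.array(c)/7-.4,.036,ci) for c in[(207,178),(380,155),(393,472),(230,492)]])
print(P.round(4),P.mean(0)); 
for a,b in((0,3),(1,2),(0,1),(3,2)):
    d=P[b]-P[a]; print(np.hypot(*d).round(4),np.rad2deg(np.arctan2(d[1],d[0])).round(1))
E
```

```text
[[0.5307 0.1766]
 [0.5345 0.1979]
 [0.5767 0.1905]
 [0.5727 0.1695]] [0.55366387 0.18361441]
0.0427 -9.6
0.0429 -9.9
0.0216 79.7
0.0213 79.2
```

```bash
python3 - <<'E'
from plan import rows
rows([(5,.5537,.183,.12,170,60)])
E
```

```text
[[-2.2, 16.3, 7.6, -0.028, 60], [-2.7, 16.2, 7.6, -0.028, 60], [-3.1, 16.1, 7.6, -0.028, 60], [-3.6, 16.0, 7.6, -0.028, 60], [-4.0, 15.9, 7.6, -0.028, 60]]
5
```

Emit:
{"method": "step_arm", "body": {"plan": [[-2.2, 16.3, 7.6, -0.028, 60], [-2.7, 16.2, 7.6, -0.028, 60], [-3, 16, 7.6, -0.028, 60], [-3.6, 16, 7.6, -0.028, 60], [-3.5, 10, 7.6, -0.02, 60], [0, 0, 10, 0, 60], [0, 0, 15, 0, 60], [0, 0, 15, 0, 60], [0, 0, 5, 0, 60], [0, 0, 0, 0, 60]]}}

```text
time_s: 45.0
ee_pos: [0.5564, 0.1798, 0.0674]
eef_rot: [-180.0, 1.5, 169.6]
ft_force: [0.3, 0.1, 0.3]
width: 0.702
```

```bash
python3 - <<'E'
from plan import *
s=readout.state();print(s['time_s'],s['ee_pos'],s['eef_rot'],s['qvel'].round(1))
rows([(4,.5537,.183,.052,170,60),(5,None,None,.010,None,60)])
E
```

```text
45.0 [0.55636909 0.17981448 0.06736871] [-179.9796401     1.49659185  169.56864775] [-0.1  0.2 -0.4 -0.1 -0.1 -0.1]
[[0.8, 0.7, 3.8, -0.002, 60], [0.8, 0.7, 3.8, -0.002, 60], [0.8, 0.7, 3.8, -0.002, 60], [0.8, 0.7, 3.8, -0.002, 60], [0.0, 0.0, 8.4, -0.0, 60], [0.0, 0.0, 8.4, -0.0, 60], [0.0, 0.0, 8.4, -0.0, 60], [0.0, 0.0, 8.4, -0.0, 60], [0.0, 0.0, 8.4, -0.0, 60]]
9
```

Emit:
{"method": "step_arm", "body": {"plan": [[0.6, 0.8, 6, 0, 60], [0.6, 0.8, 8, 0, 60], [0.5, 0.8, 9, 0, 60], [0, 0.7, 9, 0, 60], [0, 0, 9, 0, 60], [0, 0, 9, 0, 60], [0, 0, 5, 0, 60], [0, 0, 0, 0, 60], [0, 0, 0, 0, 25], [0, 0, 0, 0, 25]]}}

```text
time_s: 46.0
ee_pos: [0.5575, 0.183, 0.0089]
eef_rot: [180.0, 1.6, 169.5]
ft_force: [0.9, 0.4, -0.4]
width: 0.412
```

Emit:
{"method": "step_arm", "body": {"plan": [[0, 0, 0, 0, 25], [0, 0, 0, 0, 25], [0, 0, 0, 0, 25], [0, 0, 0, 0, 25], [0, 0, -15, 0, 25], [0, 0, -25, 0, 25], [0, 0, -25, 0, 25], [0, 0, -25, 0, 25], [0, 0, -10, 0, 25], [0, 0, 0, 0, 25]]}}

```text
time_s: 47.0
ee_pos: [0.5537, 0.1831, 0.1116]
eef_rot: [-180.0, 1.5, 169.5]
ft_force: [1.3, 1.0, -1.6]
width: 0.411
```

```bash
python3 - <<'E'
from plan import *
s=readout.state();print(s['qpos'].round(1),s['time_s'],s['ee_pos'],s['eef_rot'],s['width'])
rows([(9,.4525,.3742,.12,190.8,25)])
E
```

```text
[18.7 22.  -6.8 59.9 -0.8 29.2] 47.0 [0.55371432 0.18311808 0.11156788] [-179.96415195    1.4792535   169.52099705] 0.41081646709190284
[[14.9, 18.8, -0.9, -0.041, 25], [14.1, 19.4, -0.9, -0.041, 25], [13.3, 20.0, -0.9, -0.041, 25], [12.5, 20.5, -0.9, -0.041, 25], [11.6, 21.0, -0.9, -0.041, 25], [10.7, 21.5, -0.9, -0.041, 25], [9.8, 21.9, -0.9, -0.041, 25], [8.9, 22.3, -0.9, -0.041, 25], [8.0, 22.7, -0.9, -0.041, 25]]
9
```

Emit:
{"method": "step_arm", "body": {"plan": [[15, 18.8, -1, -0.041, 25], [14, 19.4, -1, -0.041, 25], [13, 20, -1, -0.041, 25], [12.5, 20.5, -1, -0.041, 25], [11.6, 21, -1, -0.041, 25], [10.7, 21.5, -1, -0.041, 25], [9.8, 22, -1, -0.041, 25], [8, 20, 0, -0.041, 25], [4, 10, 0, -0.02, 25], [0, 0, 0, 0, 25]]}}

```text
time_s: 48.0
ee_pos: [0.452, 0.3626, 0.1016]
eef_rot: [-179.1, 0.6, -169.9]
ft_force: [-0.3, -0.7, -0.5]
width: 0.41
```

```bash
python3 - <<'E'
from plan import *
s=readout.state();print(s['qpos'].round(1),s['time_s'],s['ee_pos'],s['eef_rot'],s['qvel'].round(1))
rows([(4,.4525,.3742,.09,190.8,25),(5,None,None,.045,None,25)])
E
```

```text
[39.3 22.9 -6.9 60.1 -1.1 29.2] 48.0 [0.45200325 0.36258184 0.10160599] [-179.08468026    0.6059164  -169.87749687] [-0.4  0.7 -0.8 -0.4 -0.5  0.1]
[[-0.6, 2.8, 2.9, -0.003, 25], [-0.6, 2.8, 2.9, -0.003, 25], [-0.6, 2.8, 2.9, -0.003, 25], [-0.7, 2.8, 2.9, -0.003, 25], [0.0, 0.0, 9.0, -0.0, 25], [0.0, 0.0, 9.0, -0.0, 25], [0.0, 0.0, 9.0, -0.0, 25], [0.0, 0.0, 9.0, -0.0, 25], [0.0, 0.0, 9.0, -0.0, 25]]
9
```

Emit:
{"method": "step_arm", "body": {"plan": [[-0.6, 2.8, 3, 0, 25], [-0.6, 2.8, 3, 0, 25], [-0.6, 2.8, 3, 0, 25], [-0.6, 2.5, 3, 0, 25], [0, 0, 8, 0, 25], [0, 0, 10, 0, 25], [0, 0, 10, 0, 25], [0, 0, 8, 0, 25], [0, 0, 0, 0, 25], [0, 0, 0, 0, 25]]}}

```text
time_s: 49.0
ee_pos: [0.4542, 0.3698, 0.0468]
eef_rot: [-178.9, 0.5, -170.2]
ft_force: [-0.1, -1.1, 0.3]
width: 0.409
```

```bash
python3 - <<'E'
from plan import *
s=readout.state();print(s['time_s'],s['ee_pos'],s['eef_rot'],s['width'])
E
```

```text
49.0 [0.45424998 0.36979676 0.04682757] [-178.93328715    0.45452119 -170.23522439] 0.40930629813420916
```

Emit:
{"method": "step_arm", "body": {"plan": [[0, 1, 6, 0, 25], [0, 1, 8, 0, 25], [0, 0, 8, 0, 25], [0, 0, 7, 0, 25], [0, 0, 3, 0, 25], [0, 0, 0, 0, 25], [0, 0, 0, 0, 25], [0, 0, 0, 0, 25], [0, 0, 0, 0, 44], [0, 0, 0, 0, 45]]}}

```text
time_s: 50.0
ee_pos: [0.455, 0.3721, 0.0132]
eef_rot: [-179.0, 0.6, -170.2]
ft_force: [0.4, -0.6, 0.1]
width: 0.528
```

Emit:
{"method": "step_arm", "body": {"plan": [[0, 0, 0, 0, 46], [0, 0, 0, 0, 46], [0, 0, -15, 0, 46], [0, 0, -20, 0, 46], [0, 0, -25, 0, 46], [0, 0, -25, 0, 46], [0, 0, -25, 0, 46], [0, 0, -20, 0, 46], [20, -20, -10, 0, 46], [0, 0, 0, 0, 46]]}}

```text
time_s: 51.0
ee_pos: [0.4363, 0.3507, 0.1592]
eef_rot: [-179.0, 0.6, -170.2]
ft_force: [-0.4, -0.2, -1.0]
width: 0.538
```

```bash
python3 - <<'E'
from fit import *
s=readout.state();print(s['time_s'],s['ee_pos'],s['eef_rot'],s['width'])
im=imaging.get_image("top"); big=cv2.resize(im[130:310,80:460,::-1],None,fx=2.1,fy=2.1,interpolation=cv2.INTER_CUBIC); cv2.imwrite("pics/topf.png",big)
im=imaging.get_image("side"); cv2.imwrite("pics/sidef.png",cv2.resize(im[120:420,190:450,::-1],None,fx=1.9,fy=1.9))
E
```

```text
51.0 [0.43633231 0.35068389 0.15924779] [-178.99494139    0.57396512 -170.21248175] 0.5377680361995851
```

View pics/topf.png

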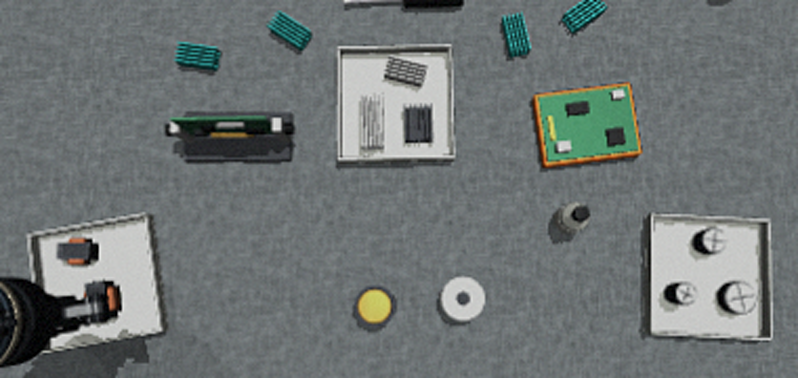

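View pics/sidef.png

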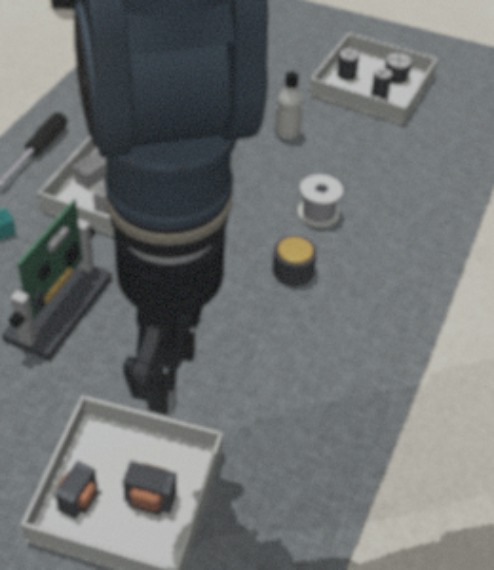

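The final views show all five parts down in the right trays and the samples in place. The bottle, spool and cleaner stand where they did, and the gripper is clear of everything.

```bash
python3 -c "
from rig import workorder; print(workorder.sign_off())"
```

```text
the job is handed in; nothing more can be done
None
```

All five parts are in the trays holding their own kind: both heatsinks, both capacitors and the transformer. I handed the job in at about 51 s, inside the 72 s limit.

- **Final check:** the last top and side pictures show every part down on its tray floor with the samples still in place. The flux bottle, solder spool and tip cleaner stand where they were, and the boards and turquoise look-alikes are untouched. The gripper was empty at about 0.16 m height.
- **Forces:** the wrist force stayed within about 2 N in every reading I took. I only saw the value at the end of each call, not during the moves.
- **What went wrong:** after the first part, the last joint ran into its range limit. The tool swung to just above the flux bottle with a 7° tilt, and the force reading stayed near zero. Turning to the opposite limit removed the tilt, at a cost of about 6 s.
- **Disagreement:** the transformer's angle came out differently each way I measured it: −7.5° and +3.7° from the outline fits, −10° from its top corners. I used −10°, and the grasp held.

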